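Ready the pastry brush over the croissant

ROBOT

A 7-joint arm with a two-finger parallel gripper is mounted at the origin on a cart in front of the work surface, level with it; the furniture and walls round the work are solid. World frame = base frame: x ahead of the robot, y to its left, z up, the work surface at z = 0. Lengths are in mm, angles in rad, forces in N, time in s.
With the tool pointing down it reaches from about 400 to 850 mm from the base axis. Payload 4.5 kg.
Tool frame: the origin (TCP) lies midway between the tips of the shut fingers; the grasp point (between the pads) lies 19 mm behind it; z points along the fingers, y is the line along which they close (so a half turn about z gives the same grasp; the last joint's range is limited). The gripper opens to 85 mm and grips with 20 to 120 N. Pads are 22 mm wide; open, the fingers measure 114 mm over their backs; the gripper's body (76 mm by 85 mm) begins 54 mm behind the grasp point. The pads swing forward as they close: fully open they stand 13 mm farther back than shut.
Start: joints at [-1.207, 0.689, -0.195, 1.565, 0.157, 0.902, -0.215], TCP at [202.39, 591.348, 231.317] pointing down, gripper open.
Joint ranges: [-3.01, 3.01], [-0.46, 2.08], [-1.47, 1.51], [0.13, 2.56], [-1, 4.14], [0.04, 2.09], [-2.66, 2.66]. Speed limits (rad/s): [2.57, 2.57, 3.14, 3.14, 3.14, 3.14, 3.14].

INTERFACE

Orientations are given as a 3x3 rotation matrix whose columns are the frame's x, y, z axes.
In Python, from station import r gives the robot as it stands.
- The arm moves only by the tool apply_moves, never from a script. Its argument "steps" is one flat list of numbers, 7 for each row, row after row: the shift along the tool's x, y, z in cm, then the turn, a rotation vector about the tool's x, y, z in rad, then the opening, from -1 (shut) to 1 (fully open), so that 0 is half open. In form: [dx, dy, dz, wx, wy, wz, claw, dx, dy, dz, wx, wy, wz, claw, ...]. A call has 1 to 12 rows; each row is the pose to reach, as a shift and turn from the pose commanded when the call began, along the tool's axes at that moment; what a row does not reach only later rows make up. A row lasts 1/12 s, in which the tool goes at most 41.7 mm and 7.16 degrees, less where a joint would pass 70% of its speed; a pose out of reach is approached as far as the arm can. A call with a gripper value outside its range is refused whole. The fingers move at their own pace and stop on an object; "newtons" is the grip in N (left out, the last holds). Time passes only in rows, so rows that repeat a pose let the fingers close. It gives the time, the measured TCP pose, the force, the opening and the grip force at its end, in the units of the state.
- r.read_state(): the state, without advancing time (a new reading comes with each control period).
- r.grab_frame(name): name is "scene" or "top" or "wrist"; returns a dict with "color" (400x640x3 uint8, red, green, blue), "mtx" (3x3 intrinsics, pixels), "pose" (4x4, takes a point from camera to world coordinates); the wrist camera has in their place "mount" (4x4, takes a point from camera to tool coordinates, whose origin is the TCP and whose axes are the flange's). Camera axes: x right, y up, looking along -z (the intrinsics and any distortion apply to the point x, -y, -z); pixel columns grow to the right and rows downward; lengths in mm; the calibration is good to about 2 mm. A picture is of the moment at which its call begins: read the wrist's pose just before it. There is no depth.
- r.hand_in(): hands the job in; it is judged then, once.
The state is a dict: "time": time; "qpos": joint angles; "joint_velocities": joint speeds; "tau": joint torques, N m; "tool_pos": TCP position; "tcp_rot": TCP orientation; "contact_force": force on the tool from outside, world axes, zero at the start; "wrist_torque": the same for the moment, N m; "width": finger opening in mm; "finger_force": force on a finger pad.
Only numpy, scipy, OpenCV 4.12 (cv2) and the standard library are available. Lean on these libraries where they do the work, as an engineer would, in place of code of your own. Each camera call takes 0.05 s, during which the arm holds its last target. There are 200 camera calls.

TASK

Draw the pastry brush straight up out of its wooden block until the bristles are clear, then hold it ready to glaze the croissant on the round cake board: the brush leaning about half-way over (some 45 degrees, bristles down, a broad side of the brush facing down so that the edge of the bristles is level), with the bristle tip over the middle of the croissant and about 5 cm above its top, not touching it. Finish while still holding the brush there, and leave everything else standing where it is.

Things in the scene. Friction and masses are not known exactly. Their poses are not given: they have to be found in the camera images.
- pastry_brush: Pastry brush, 195 mm, 60 g, bristles down in the block (lower end 8 mm above the worktop, may lean a few degrees). Own +y runs from bristles to handle end, x across the width, z through the thickness. Origin half-way along, on one broad face. Bristles and ferrule: y -98 to -22 mm, 38 wide, z 0 to 14. Wooden handle: y -22 to +98, 18 wide, z 0 to 12; grip it near its upper end.
- bristle_tip (a point): The bristle tip: centre of the bristle end of the brush (own y = -98 mm).
- handle_end (a point): Centre of the free end of the brush's handle (own y = +98 mm).
- brush_block: Fixed wooden block that holds the brush, 56 mm (own x) by 80 mm (own y), 70 mm high; origin at the centre of its underside, own z up. An upright slot in its middle, 18 mm in x by 42 mm in y, open at the top, its floor 8 mm above the worktop. The brush's width lies along the slot's 42 mm.
- croissant: The croissant to be glazed, 65 mm (own x) by 92 mm (own y), 33 mm high, about 60 g, lying loose on the round cake board; origin at the centre of its underside, own z up.
- cake_board: Fixed flat round brown cake board, 124 mm across, 5 mm thick, lying on the worktop; origin at the centre of its underside.
- spare_croissant: A second, similar croissant lying directly on the worktop behind the dial scale; leave alone. Origin at the centre of its underside.
- cutter: Fluted metal pastry cutter ring, 70 mm across, 33 mm high, loose; leave alone. Origin at the centre of its underside.
- ramekin2: Small white ramekin, 68 mm across, 37 mm high, loose; leave alone. Origin at the centre of its underside.
- jam_jar: Jam jar with red lid, 65 mm across, 97 mm high, loose; leave alone. Origin at the centre of its underside.
- timer: Red and white round kitchen timer, 64 mm across, 57 mm high, loose; leave alone. Origin at the centre of its underside.
- dial_scale: Fixed cream dial scale, 124 x 180 mm body, 155 mm high, with a round white pan 242 mm across on top whose rim is 202 mm above the worktop; origin at the centre of its underside. An obstacle left of the work. Another: a fixed glass shelf along the whole back, front edge 0.685 m ahead of the robot's base axis, underside 0.38 m above the worktop.
- pepper_mill: Fixed dark wooden pepper mill, 58 mm across, 170 mm high, standing at the back; leave alone. Origin at the centre of its underside.
Things that resemble listed ones, but are neither listed nor needed, are in the scene too. Of the things shaped like the cake_board, the brown one is meant.

How it is judged:
By the outcome, as a careful person would: the job done as asked, in the order asked, and still so for the second after the job is handed in, while the arm keeps its last pose, push and grip.
It also fails if it takes over 42 s, if anything falls off the work surface, if the arm or the gripper's body presses on something with over 40 N, if the wrist force passes 120 N, or if a joint passes its speed limit or range.

## Working session

There is one attempt and no reset: what is moved stays moved. The work goes in short steps, Python scripts to look and compute and a tool call to move; the robot and the scene stay as the last step left them, time stands still between calls to the robot, and variables do not carry over. Pictures are saved under pics/ and viewed, at most 10 in all, crops included, and the job is handed in when it is done.

Besides the shell and the picture viewer there is one more tool, called after "Emit:" by a JSON object that holds its "op" and its "data". apply_moves: Moves the arm, as the interface text tells. Its arguments: {"type":"object","properties":{"steps":{"type":"array"},"newtons":{"type":"number"}},"required":["steps"]}

```bash
mkdir -p pics
cat > h.py <<'E'
import numpy as np, cv2
from station import r
def px(f,P,T=None):
    T=f["pose"] if T is None else T
    p=np.linalg.inv(T)@np.append(P,1); p=p[:3]*[1,-1,-1]; q=f["mtx"]@p; return q[:2]/q[2]
def ray(f,uv,T=None):
    T=f["pose"] if T is None else T
    d=np.linalg.inv(f["mtx"])@np.array([uv[0],uv[1],1.]); d=T[:3,:3]@(d*[1,-1,-1]); return T[:3,3],d/np.linalg.norm(d)
def plane(f,uv,z,T=None):
    o,d=ray(f,uv,T); return o+d*(z-o[2])/d[2]
def two(a,b):
    A=[];B=[]
    M=np.zeros((3,3));v=np.zeros(3)
    for o,d in (a,b):
        Q=np.eye(3)-np.outer(d,d);M+=Q;v+=Q@o
    p=np.linalg.solve(M,v); return p,[np.linalg.norm((np.eye(3)-np.outer(d,d))@(p-o)) for o,d in (a,b)]
def wristT(f):
    s=r.read_state();T=np.eye(4);T[:3,:3]=s["tcp_rot"];T[:3,3]=s["tool_pos"];return T@f["mount"]
def save(f,n): cv2.imwrite("pics/"+n+".png",f["color"][:,:,::-1])
E
python3 - <<'E'
from h import *
for n in("scene","top"):
    f=r.grab_frame(n);save(f,n+"0");print(n,f.keys(),f["mtx"].round(1).tolist(),f["pose"].round(3).tolist())
s=r.read_state();print(s)
f=r.grab_frame("wrist");print(f["mtx"],f["mount"].round(3));save(f,"wrist0")
E
```

```text
scene dict_keys(['color', 'mtx', 'pose']) [[446.0, 0.0, 320.8], [0.0, 446.0, 200.8], [0.0, 0.0, 1.0]] [[0.985, -0.105, 0.134, 627.811], [0.17, 0.629, -0.759, -1133.712], [-0.005, 0.77, 0.637, 886.815], [0.0, 0.0, 0.0, 1.0]]
top dict_keys(['color', 'mtx', 'pose']) [[369.0, 0.0, 326.5], [0.0, 369.0, 203.3], [0.0, 0.0, 1.0]] [[0.02, 0.993, -0.113, 348.898], [-0.998, 0.013, -0.063, -277.986], [-0.061, 0.114, 0.992, 1310.974], [0.0, 0.0, 0.0, 1.0]]
{'time': 0.1, 'qpos': array([-1.20717862,  0.68995522, -0.19454085,  1.56626792,  0.15727132,
        0.90250512, -0.2151045 ]), 'joint_velocities': array([ 5.91718910e-04, -1.15966251e-03, -3.85407697e-04, -2.35407420e-03,
        1.46661966e-03, -3.61443222e-05,  2.80893483e-04]), 'tau': array([-3.34070071e-03, -5.40602374e+01, -1.27131555e+00, -1.58987224e+01,
        9.44863219e-03,  4.37164927e-03,  5.69101800e-06]), 'tool_pos': array([202.24789062, 590.7300193 , 230.52294999]), 'tcp_rot': array([[-9.46125216e-01,  3.23800623e-01, -4.81161838e-04],
       [ 3.23800969e-01,  9.46123731e-01, -1.67880570e-03],
       [-8.83596979e-05, -1.74416107e-03, -9.99998475e-01]]), 'contact_force': array([ 0.49312589, -0.72329245, -0.71411588]), 'wrist_torque': array([-0.0104439 , -0.02265264, -0.01586264]), 'finger_force': 0.0, 'width': 85.52948382753839}
[[358.68941903   0.         325.36545924]
 [  0.         358.68941903 205.16846347]
 [  0.           0.           1.        ]] [[ 1.00000e-03  9.46000e-01  3.23000e-01  8.43700e+01]
 [ 1.00000e+00 -0.00000e+00 -1.00000e-03 -1.55900e+00]
 [-1.00000e-03  3.23000e-01 -9.46000e-01 -1.42353e+02]
 [ 0.00000e+00  0.00000e+00  0.00000e+00  1.00000e+00]]
```

View pics/scene0.png

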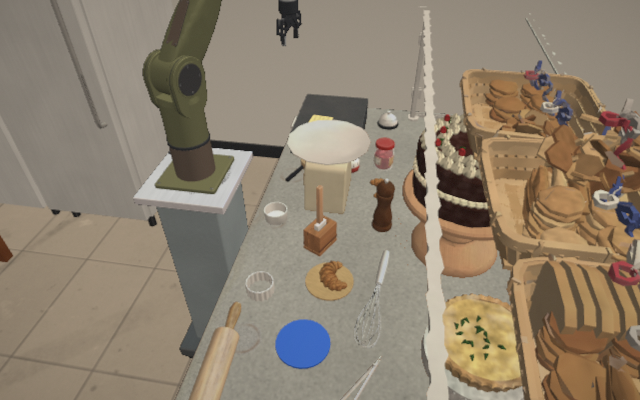

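View pics/top0.png

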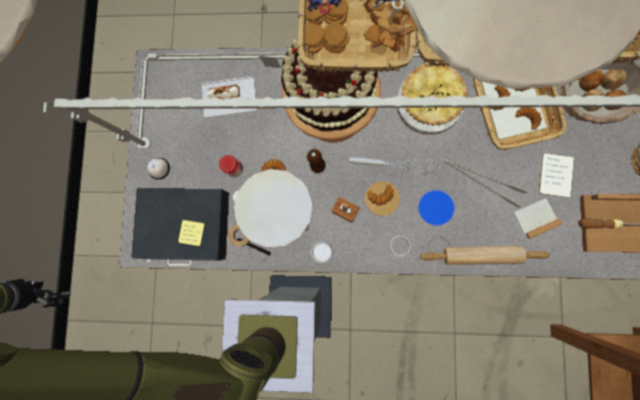

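The scene view shows the brush handle at about (320,205) in its block (320,235), and the croissant on the brown board at (330,280). The top view has the block at (346,209) and the croissant at (382,196). The scale's pan lies between the arm and the work.

Run:
```python
from h import *
t=cv2.imread("pics/top0.png")[165:235,320:410]; s=cv2.imread("pics/scene0.png")[175:305,260:370]
a=cv2.resize(t,None,fx=6,fy=6,interpolation=cv2.INTER_CUBIC)[:, :540]
b=cv2.resize(s,None,fx=4,fy=4,interpolation=cv2.INTER_CUBIC)
cv2.imwrite("pics/ct.png",a);cv2.imwrite("pics/cs.png",b)
f=r.grab_frame("top")
for uv,z in(((346,209),70),((382,197),5),((382,196),38),((273,207),202)): print(uv,plane(f,uv,z).round(0))
g=r.grab_frame("scene")
print(px(g,[plane(f,(346,209),70)[0],plane(f,(346,209),70)[1],70]))
```

```text
(346, 209) [ 472. -265.   70.]
(382, 197) [ 523. -391.    5.]
(382, 196) [ 522. -389.   38.]
(273, 207) [462. -44. 202.]
[320.34135125 225.70794714]
```

View pics/ct.png

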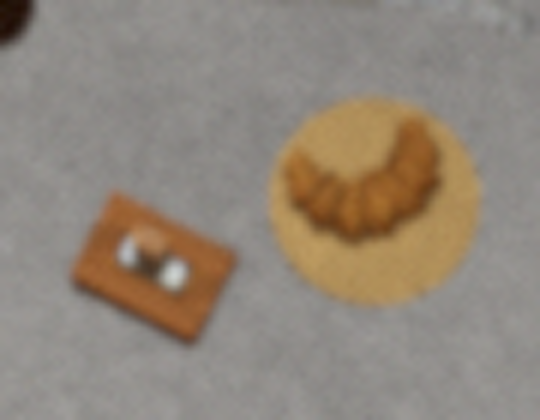

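View pics/cs.png

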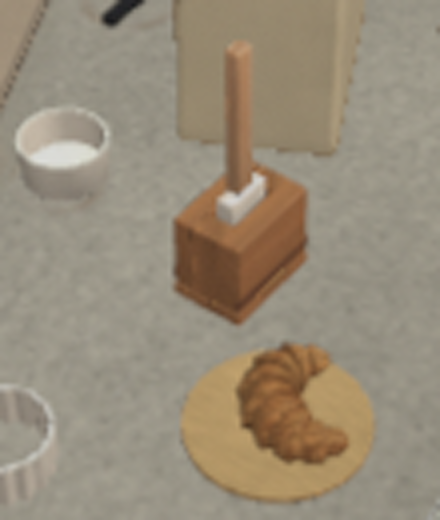

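```bash
cat >> h.py <<'E'
from scipy.spatial.transform import Rotation as R
def go(P,Rt,base=None):
    s=r.read_state();p,Rc=(s["tool_pos"],s["tcp_rot"]) if base is None else base
    d=Rc.T@(np.array(P)-p)/10; w=R.from_matrix(Rc.T@Rt).as_rotvec()
    print("move cm",d.round(2),"rot",w.round(3)); return d,w
def down(az): # tool y horizontal at azimuth az (deg), z down
    a=np.radians(az);y=np.array([np.cos(a),np.sin(a),0]);z=np.array([0,0,-1.]);return np.c_[np.cross(y,z),y,z]
E
python3 - <<'E'
from h import *
t=r.grab_frame("top");s=r.grab_frame("scene")
T=lambda x,y:(320+x/6-.4,165+y/6-.4); S=lambda x,y:(260+x/4-.4,175+y/4-.4)
print("handle end",two(ray(t,T(152,238)),ray(s,S(239,46))))
C=[plane(t,T(*c),70)[:2] for c in((115,193),(238,258),(193,343),(72,280))]
C=np.array(C);print("block",C.round(0).tolist(),C.mean(0),[np.linalg.norm(C[i]-C[i-1]).round(0) for i in range(4)])
e=C[0]-C[1]+C[3]-C[2];print("long az",np.degrees(np.arctan2(e[1],e[0])))
# board and croissant
for n,f in(("top",t),("scene",s)):
    h=cv2.cvtColor(f["color"],cv2.COLOR_RGB2HSV); c=px(f,[522,-391,5])
    m=((h[...,0]>5)&(h[...,0]<28)&(h[...,1]>70)).astype(np.uint8); 
    k,l,st,ce=cv2.connectedComponentsWithStats(m); i=l[int(c[1]+6),int(c[0])]
    print(n,st[i],ce[i],plane(f,ce[i],5).round(1)); print(h[int(c[1])+7,int(c[0])],h[int(c[1]),int(c[0])])
    dk=(l==i)&(h[...,0]<15)&(h[...,2]<190); ys,xs=np.nonzero(dk); print(len(xs),xs.mean() if len(xs) else 0)
    if len(xs)>20:
        q=np.array([plane(f,(x,y),18)[:2] for x,y in zip(xs,ys)],np.float32)
        rr=cv2.minAreaRect(q);print("croiss rect",rr,"mean",q.mean(0))
print(r.read_state()["qpos"].round(3))
a=r.read_state()
go([450,250,330],down(20),(np.array([202.39,591.348,231.317]),a["tcp_rot"]))
E
```

```text
handle end (array([ 471.66938069, -263.63780447,  203.67009316]), [np.float64(1.5341692035902184), np.float64(1.5341692035901422)])
block [[513.0, -240.0], [477.0, -310.0], [429.0, -285.0], [464.0, -217.0]] [ 471.01625763 -263.00970374] [np.float64(55.0), np.float64(78.0), np.float64(54.0), np.float64(77.0)]
long az 62.98070456311515
top [365 181  35  35 958] [381.96659708 198.06993737] [ 519.3 -391.3    5. ]
[ 17 153 122] [ 15 184 148]
80 381.525
croiss rect ((522.1840209960938, -390.04608154296875), (45.582157135009766, 78.35074615478516), 27.505050659179688) mean [ 517.9791 -388.603 ]
scene [ 305  261   49   40 1496] [329.18983957 280.73663102] [ 517.3 -395.6    5. ]
[ 14 151 130] [ 14 155 135]
356 330.55898876404495
croiss rect ((520.5892944335938, -389.1172180175781), (57.29230880737305, 96.65984344482422), 23.54655647277832) mean [ 520.2202 -393.1382]
[-1.207  0.689 -0.195  1.566  0.157  0.903 -0.215]
move cm [-34.48 -24.28  -9.86] rot [-0.     0.     0.892]
```

Emit:
{"op": "apply_moves", "data": {"steps": [0,0,-4,0,0,0,1,0,0,-8,0,0,0,1,-34.5,-24.3,-9.9,0,0,0.89,1,-34.5,-24.3,-9.9,0,0,0.89,1,-34.5,-24.3,-9.9,0,0,0.89,1,-34.5,-24.3,-9.9,0,0,0.89,1,-34.5,-24.3,-9.9,0,0,0.89,1,-34.5,-24.3,-9.9,0,0,0.89,1,-34.5,-24.3,-9.9,0,0,0.89,1,-34.5,-24.3,-9.9,0,0,0.89,1,-34.5,-24.3,-9.9,0,0,0.89,1,-34.5,-24.3,-9.9,0,0,0.89,1], "newtons": 60}}

```text
time: 1.35
tool_pos: [447.5, 252.7, 330.4]
tcp_rot: [[-0.344, 0.939, 0.0], [0.939, 0.344, 0.0], [0.0, 0.0, -1.0]]
contact_force: [1.2, 0.9, -0.7]
width: 85.3
finger_force: 0.0
```

Run:
```python
from h import *
s=r.read_state();print(s["qpos"].round(2),s["tool_pos"],s["contact_force"])
go([460,-120,330],down(-15)); go([472,-264,300],down(-27))
```

```text
[-0.64  0.42  0.05  1.76 -0.03  0.96 -0.22] [447.46114325 252.69181315 330.37219169] [ 1.17377643  0.92098636 -0.7261737 ]
move cm [-3.542e+01 -1.165e+01  3.000e-02] rot [ 0.    -0.     0.613]
move cm [-49.36 -15.48   3.02] rot [ 0.    -0.     0.823]
```

Emit:
{"op": "apply_moves", "data": {"steps": [-49.4,-15.5,0,0,0,0.82,1,-49.4,-15.5,0,0,0,0.82,1,-49.4,-15.5,0,0,0,0.82,1,-49.4,-15.5,0,0,0,0.82,1,-49.4,-15.5,0,0,0,0.82,1,-49.4,-15.5,0,0,0,0.82,1,-49.4,-15.5,0,0,0,0.82,1,-49.4,-15.5,0,0,0,0.82,1,-49.4,-15.5,0,0,0,0.82,1,-49.4,-15.5,0,0,0,0.82,1,-49.4,-15.5,0,0,0,0.82,1,-49.4,-15.5,0,0,0,0.82,1]}}

```text
time: 2.35
tool_pos: [470.0, -246.9, 330.1]
tcp_rot: [[0.452, 0.892, 0.0], [0.892, -0.452, 0.0], [0.001, 0.0, -1.0]]
contact_force: [0.5, 0.1, -0.2]
width: 85.4
finger_force: 0.0
```

Emit:
{"op": "apply_moves", "data": {"steps": [0,0,0,0,0,0,1,0,0,0,0,0,0,1]}}

```text
time: 2.52
tool_pos: [469.4, -248.1, 329.9]
tcp_rot: [[0.457, 0.889, -0.0], [0.889, -0.457, -0.001], [-0.001, 0.0, -1.0]]
contact_force: [0.5, 0.7, -0.2]
width: 85.9
finger_force: 0.0
```

Run:
```python
from h import *
s=r.read_state();print(s["qpos"].round(2),s["tool_pos"],s["contact_force"])
T0=r.read_state();f=r.grab_frame("wrist");T=wristT(f);save(f,"w1")
print(px(f,[471.7,-263.6,203.7],T),px(f,[471,-263,70],T))
go([472,-264,300],down(-27))
```

```text
[ 0.19  0.46  0.34  1.73 -0.18  0.98  0.11] [ 469.3503453  -248.11883073  329.9435471 ] [ 0.49002808  0.74235203 -0.21085617]
[338.84273458 211.78694469] [334.03439349 172.04870938]
move cm [-1.56  1.03  2.98] rot [-0.001 -0.     0.   ]
```

View pics/w1.png

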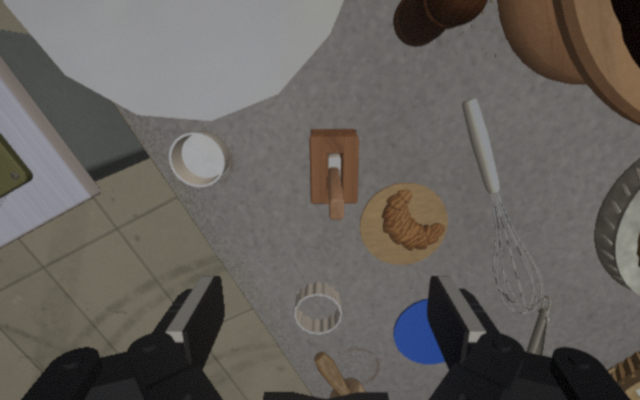

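The wrist view shows the handle end at (336,212), within 3 px of the prediction. The block top is centred near (334,170), and its long side runs vertically in the image, so the yaw is right.

Run:
```python
from h import *
f=r.grab_frame("wrist");T=wristT(f)
p=plane(f,(336.3,212),203.7,T);print(p); print(plane(f,(334,155),84,T)) 
go([p[0],p[1],163],down(-27))
```

```text
[ 470.24895511 -261.24075588  203.7       ]
[ 481.07027067 -241.05922193   84.        ]
move cm [-1.56  0.79 16.67] rot [-0.001 -0.001  0.003]
```

Emit:
{"op": "apply_moves", "data": {"steps": [-1.5,0.8,3,0,0,0,1,-1.5,0.8,6,0,0,0,1,-1.5,0.8,9,0,0,0,1,-1.5,0.8,9,0,0,0,1,-1.5,0.8,9,0,0,0,1]}}

```text
time: 3.03
tool_pos: [470.4, -259.7, 239.4]
tcp_rot: [[0.449, 0.893, -0.003], [0.893, -0.449, 0.002], [0.001, -0.003, -1.0]]
contact_force: [-0.3, -0.6, 1.0]
width: 85.4
finger_force: 0.0
```

Run:
```python
from h import *
f=r.grab_frame("wrist");T=wristT(f);save(f,"w2");c=f["color"][80:390,180:500]
cv2.imwrite("pics/w2c.png",cv2.resize(c,None,fx=1.9,fy=1.9)[:,:,::-1])
print(px(f,[470.2,-261.2,203.7],T),px(f,[471,-263,70],T),r.read_state()["tool_pos"])
```

```text
[325.07328069 242.08028995] [326.8692804  181.16458044] [ 471.45356835 -260.82224809  240.87063606]
```

View pics/w2c.png

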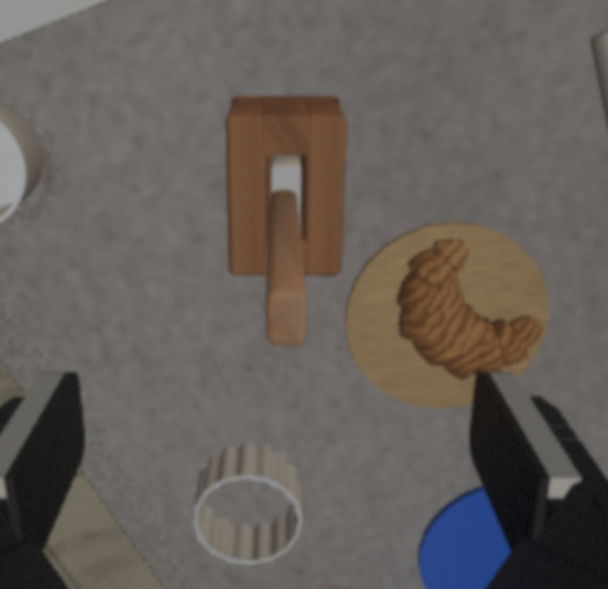

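The end face is centred near full-frame (330.5,247), about 5 px right of the last estimate.

Run:
```python
from h import *
f=r.grab_frame("wrist");T=wristT(f)
p=plane(f,(330.5,247.2),203.7,T);print(p); print(plane(f,(180+286/1.9,80+190/1.9),84,T))
t=r.grab_frame("top");print(px(t,p))
go([p[0],p[1],163],down(-27))
```

```text
[ 471.87253712 -266.38567618  203.7       ]
[ 476.58934515 -261.2002143    84.        ]
[345.97317404 204.70337773]
move cm [-0.41  0.16  7.9 ] rot [ 0.004 -0.     0.004]
```

Emit:
{"op": "apply_moves", "data": {"steps": [-0.3,0.15,2.5,0,0,0,1,-0.3,0.15,5,0,0,0,1,-0.3,0.15,7.5,0,0,0,1,-0.3,0.15,7.8,0,0,0,1,-0.3,0.15,7.8,0,0,0,0,-0.3,0.15,7.8,0,0,0,-0.5,-0.3,0.15,7.8,0,0,0,-1,-0.3,0.15,7.8,0,0,0,-1,-0.3,0.15,7.8,0,0,0,-1,-0.3,0.15,7.8,0,0,0,-1,-0.3,0.15,7.8,0,0,0,-1,-0.3,0.15,7.8,0,0,0,-1]}}

```text
time: 4.18
tool_pos: [471.0, -265.7, 162.8]
tcp_rot: [[0.452, 0.892, 0.001], [0.892, -0.452, -0.0], [0.0, 0.001, -1.0]]
contact_force: [-0.1, 0.8, 6.1]
width: 11.4
finger_force: 59.2
```

Emit:
{"op": "apply_moves", "data": {"steps": [0,0,0,0,0,0,-1,0,0,0,0,0,0,-1,0,0,0,0,0,0,-1,0,0,0,0,0,0,-1,0,0,0,0,0,0,-1,0,0,0,0,0,0,-1]}}

```text
time: 4.68
tool_pos: [471.0, -265.7, 162.9]
tcp_rot: [[0.452, 0.892, 0.001], [0.892, -0.452, -0.0], [0.0, 0.001, -1.0]]
contact_force: [0.4, 0.1, 6.5]
width: 11.1
finger_force: 59.2
```

Emit:
{"op": "apply_moves", "data": {"steps": [0,0,-0.8,0,0,0,-1,0,0,-1.6,0,0,0,-1,0,0,-2.4,0,0,0,-1,0,0,-3.2,0,0,0,-1]}}

```text
time: 5.02
tool_pos: [470.7, -265.5, 195.0]
tcp_rot: [[0.452, 0.892, 0.0], [0.892, -0.452, -0.0], [0.0, 0.0, -1.0]]
contact_force: [-0.0, -0.1, -0.4]
width: 11.7
finger_force: 58.4
```

Emit:
{"op": "apply_moves", "data": {"steps": [0,0,-1,0,0,0,-1,0,0,-2,0,0,0,-1,0,0,-3,0,0,0,-1,0,0,-4,0,0,0,-1,0,0,-5,0,0,0,-1,0,0,-6,0,0,0,-1,0,0,-7,0,0,0,-1,0,0,-8,0,0,0,-1,0,0,-9,0,0,0,-1,0,0,-9,0,0,0,-1]}}

```text
time: 5.85
tool_pos: [471.5, -266.2, 286.3]
tcp_rot: [[0.452, 0.892, 0.004], [0.892, -0.452, -0.002], [0.0, 0.004, -1.0]]
contact_force: [0.1, -0.1, 0.1]
width: 11.3
finger_force: 58.4
```

Run:
```python
from h import *
s=r.read_state();print(s["qpos"].round(2))
f=r.grab_frame("wrist");t=r.grab_frame("scene");o=s["tool_pos"]
c=px(t,o-[0,0,60]);x,y=int(c[0]),int(c[1]);print(x,y)
a=cv2.resize(f["color"],(512,320));b=cv2.resize(t["color"][y-50:y+50,x-45:x+45],(288,320),interpolation=cv2.INTER_CUBIC)
cv2.imwrite("pics/lift.png",np.hstack([a,b])[:,:,::-1]); save(f,"w3");save(t,"s3")
```

```text
[ 0.23  0.52  0.32  1.77 -0.2   0.88  0.17]
319 179
```

View pics/lift.png

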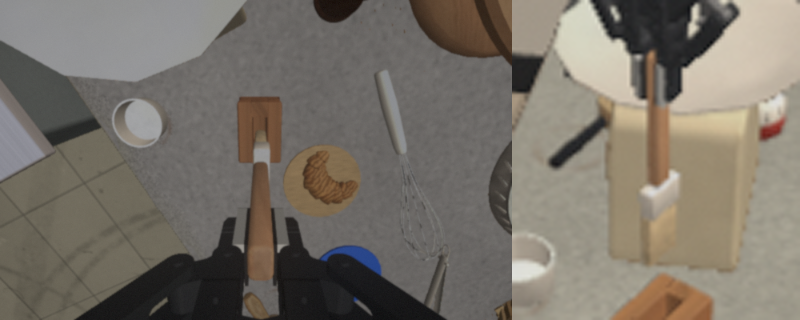

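The brush is held, and in both views the bristles are clear of the block top. Next I'll predict where the tip should appear and compare it with a close-up.

Run:
```python
from h import *
s=r.read_state();f=r.grab_frame("wrist");t=r.grab_frame("scene")
T=np.eye(4);T[:3,:3]=s["tcp_rot"];T[:3,3]=s["tool_pos"]
W=T@f["mount"]
for z in(79,155):
  for x in(-19,0,19): 
    P=(T@[x,0,z,1])[:3];print(z,x,px(f,P,W).round(1),px(t,P).round(1))
a=cv2.resize(f["color"][110:230,280:370],None,fx=4,fy=4,interpolation=cv2.INTER_CUBIC)
b=cv2.resize(t["color"][170:220,295:345],(480,480),interpolation=cv2.INTER_CUBIC)[:, :430]
cv2.imwrite("pics/tip.png",np.hstack([a,b])[:,:,::-1])
```

```text
79 -19 [326.6 240.5] [314.8 189.7]
79 0 [326.6 214.1] [319.4 185.9]
79 19 [326.7 186.2] [323.9 182.2]
155 -19 [326.3 204.4] [315.3 212.8]
155 0 [326.3 183.4] [319.7 209. ]
155 19 [326.4 161.6] [324.  205.2]
```

View pics/tip.png

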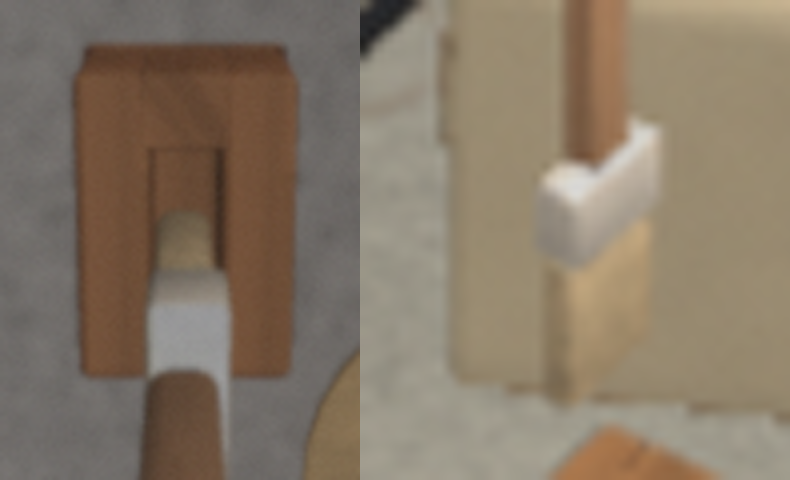

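The measured tip agrees with the model: the bristle end's far edge is at wrist pixel (326,163) against a predicted (326,162), and the scene view agrees within 1 px. So the tip lies at tool (0,0,154).

```bash
cat >> h.py <<'E'
def lean(az,th=45): return down(az)@R.from_rotvec([-np.radians(th),0,0]).as_matrix()
E
python3 - <<'E'
from h import *
for az in(-27,-34):
    L=lean(az);P=np.array([520.5,-390,89])-154*L[:,2];print(P,L.round(2).tolist());go(P+[0,0,90],L);
E
```

```text
[ 423.47433968 -340.56295681  197.8944443 ] [[0.45, 0.63, 0.63], [0.89, -0.32, -0.32], [0.0, 0.71, -0.71]]
move cm [-8.84 -0.76 -0.44] rot [-0.787 -0.001  0.002]
[ 430.22241423 -329.10699952  197.8944443 ] [[0.56, 0.59, 0.59], [0.83, -0.4, -0.4], [0.0, 0.71, -0.71]]
move cm [-7.51 -0.67 -0.44] rot [-0.786 -0.049  0.118]
```

Emit:
{"op": "apply_moves", "data": {"steps": [-1,-0.1,0,-0.09,0,0,-1,-2,-0.2,-0.1,-0.18,0,0,-1,-3,-0.3,-0.1,-0.27,0,0,-1,-4,-0.4,-0.2,-0.36,0,0,-1,-5,-0.5,-0.2,-0.45,0,0,-1,-6,-0.6,-0.3,-0.54,0,0,-1,-7,-0.6,-0.3,-0.63,0,0,-1,-8,-0.7,-0.4,-0.72,0,0,-1,-8.8,-0.8,-0.4,-0.785,0,0,-1,-8.8,-0.8,-0.4,-0.785,0,0,-1,-8.8,-0.8,-0.4,-0.785,0,0,-1,-8.8,-0.8,-0.4,-0.785,0,0,-1]}}

```text
time: 7.05
tool_pos: [424.7, -369.5, 370.6]
tcp_rot: [[0.439, 0.679, 0.589], [0.898, -0.346, -0.27], [0.021, 0.647, -0.762]]
contact_force: [-0.8, -0.3, -0.3]
width: 10.8
finger_force: 58.8
```

Run:
```python
from h import *
s=r.read_state();print(s["qpos"].round(2),s["tool_pos"],s["contact_force"])
L=lean(-27);P=np.array([520.5,-390,89])-154*L[:,2];go(P,L)
```

```text
[ 1.16  0.28 -0.53  2.19 -1.    0.04  1.23] [ 424.68762058 -369.52068135  370.60012713] [-0.7748747  -0.29858713 -0.28735077]
move cm [  2.19 -12.27  12.3 ] rot [-0.081 -0.027 -0.001]
```

The arm stopped short at the q5 and q6 limits. I'll fit the kinematics and choose a lean azimuth that can be reached.

```bash
cat > k.py <<'E'
from h import *
from scipy.optimize import least_squares
LO=np.array([-3.01,-.46,-1.47,.13,-1,.04,-2.66]);HI=np.array([3.01,2.08,1.51,2.56,4.14,2.09,2.66])
def fk(q,p,full=False):
    h,a,b,d,c,e,sg=p
    T=R.from_euler('z',c);pos=np.array([0,0,h]);S=[1,1,1,1,1,1,1]
    def z(T,x): return T*R.from_euler('z',sg*x)
    y=lambda T,x:T*R.from_euler('y',x)
    T=y(z(T,q[0]),q[1]);el=pos+T.apply([0,0,a]);T=y(z(T,q[2]),q[3]);w=el+T.apply([0,0,b])
    T=y(z(T,q[4]),q[5]);T=z(T,q[6]);t=w+T.apply([0,0,d]);M=(T*R.from_euler('z',e)).as_matrix()
    return (t,M,el,w) if full else (t,M)
E
python3 - <<'E'
from k import *
import json
s=r.read_state()
D=[([-1.20717862,.68995522,-.19454085,1.56626792,.15727132,.90250512,-.2151045],[202.25,590.73,230.5],[[-.946,.324,0],[.324,.946,0],[0,0,-1]]),
([-.64,.42,.05,1.76,-.03,.96,-.22],[447.5,252.7,330.4],[[-.344,.939,0],[.939,.344,0],[0,0,-1]]),
([.19,.46,.34,1.73,-.18,.98,.11],[469.35,-248.1,329.9],[[.457,.889,0],[.889,-.457,0],[0,0,-1]]),
([.23,.52,.32,1.77,-.2,.88,.17],[471.5,-266.2,286.3],[[.452,.892,0],[.892,-.452,0],[0,0,-1]]),
(s["qpos"],s["tool_pos"],s["tcp_rot"])]
best=None
for sg in(1,-1):
  for c0 in np.arange(-3,3.2,1):
    for e0 in np.arange(-3,3.2,1.5):
      def g(x):
        o=[]
        for q,P,M in D:
            t,m=fk(q,[*x,sg]);o+=list((t-P)/10)+list(10*(m-np.array(M)).ravel())
        return o
      k=least_squares(g,[300,350,350,250,c0,e0])
      if best is None or k.cost<best[0]: best=(k.cost,[*map(float,k.x),sg])
print(best);json.dump(best[1],open("k.json","w"))
for q,P,M in D: t,m=fk(q,best[1]);print((t-P).round(1),np.abs(m-np.array(M)).max().round(3))
E
```

```text
(np.float64(0.9681072124068674), [339.009180701227, 558.3680386851274, 351.3654431692581, 316.62560953517436, -0.07889393212638465, 1.4945656767175106, -1])
[2.7 0.2 4.3] 0.002
[-1.9  8.5  0.9] 0.005
[-1.7 -0.8 -2.3] 0.014
[-2.4  1.4 -2.1] 0.005
[-0.9 -2.2 -0.9] 0.049
```

Run:
```python
from k import *
import json
p=json.load(open("k.json"));q0=r.read_state()["qpos"];rng=np.random.default_rng(0)
tip=np.array([520.5,-390,89])
for psi in range(-180,180,20):
  for flip in(0,1):
    L=lean(psi)
    if flip:L=L@np.diag([-1,-1,1.])
    P=tip-154*L[:,2];best=None
    for i in range(12):
        st=q0 if i==0 else rng.uniform(LO,HI)
        f=lambda q:np.r_[(fk(q,p)[0]-P)/10,20*(fk(q,p)[1]-L).ravel(),.05*(q-q0)]
        k=least_squares(f,np.clip(st,LO+.01,HI-.01),bounds=(LO,HI),max_nfev=60)
        t,M,el,w=fk(k.x,p,1)
        if np.linalg.norm(t-P)<4 and abs(M-L).max()<.02:
            dq=np.abs(k.x-q0).max()
            if best is None or dq<best[0]: best=(dq,k.x,el,w)
    if best: print(psi,flip,best[0].round(2),best[1].round(2),"margin",np.minimum(best[1]-LO,HI-best[1]).min().round(2),"el",best[2].round(0),"w",best[3].round(0))
```

```text
-160 0 3.47 [ 0.09  1.34  0.85  0.51 -0.19  1.93 -2.24] margin 0.16 el [536. -93. 464.] w [ 833. -276.  422.]
-160 1 1.88 [0.16 1.3  0.41 0.51 0.17 1.93 0.76] margin 0.16 el [ 522. -129.  491.] w [ 833. -276.  422.]
-140 0 3.1 [-0.2   1.28  1.1   1.02 -0.28  1.48 -1.87] margin 0.41 el [531.  64. 500.] w [ 775. -176.  422.]
-140 1 1.44 [-0.    1.11  0.39  1.02  0.31  1.49  0.87] margin 0.6 el [498. -39. 588.] w [ 775. -176.  422.]
-120 0 2.69 [-0.44  1.28  1.3   1.43 -0.45  1.08 -1.46] margin 0.21 el [502. 187. 498.] w [ 687. -102.  422.]
-120 1 1.36 [-0.2   0.99  0.56  1.43  0.34  1.05  1.03] margin 0.95 el [465.  57. 643.] w [ 687. -102.  422.]
-100 0 2.17 [-0.59  1.25  1.37  1.8  -0.71  0.68 -0.94] margin 0.14 el [464. 257. 513.] w [578. -62. 422.]
-100 1 1.56 [-0.4   0.94  0.77  1.8   0.35  0.57  1.22] margin 0.53 el [429. 141. 667.] w [578. -62. 422.]
-80 0 1.67 [-0.51  0.96  1.    2.14 -1.    0.04 -0.31] margin 0.0 el [415. 191. 660.] w [463. -62. 422.]
-80 1 1.97 [-0.48  0.92  0.94  2.14  0.97  0.04  0.87] margin 0.0 el [410. 175. 676.] w [463. -62. 422.]
-60 0 3.76 [-0.11  0.7
[... 1047 characters left out ...]
-394.  727.] w [ 208. -504.  422.]
40 0 0.83 [ 1.46  1.02 -0.79  1.55 -0.17  0.87  1.75] margin 0.68 el [  13. -476.  630.] w [ 266. -604.  422.]
40 1 2.05 [ 1.08  0.89 -0.01  1.55 -0.84  1.14 -0.83] margin 0.16 el [ 173. -398.  691.] w [ 266. -604.  422.]
60 0 1.27 [ 1.31  1.14 -0.78  1.16 -0.03  1.31  1.86] margin 0.69 el [  91. -499.  571.] w [ 354. -678.  422.]
60 1 2.05 [ 1.    1.03  0.04  1.16 -0.67  1.48 -0.82] margin 0.33 el [ 228. -421.  626.] w [ 354. -678.  422.]
80 0 1.73 [ 1.03  1.23 -0.45  0.7  -0.17  1.77  2.17] margin 0.32 el [ 233. -472.  524.] w [ 463. -718.  422.]
80 1 2.01 [ 0.9   1.21  0.06  0.7  -0.56  1.84 -0.78] margin 0.25 el [ 290. -434.  537.] w [ 463. -718.  422.]
```

Run:
```python
from k import *
L=lean(40);P=np.array([520.5,-390,89])-154*L[:,2];print(P);go(P+[0,0,150],L)
s=r.read_state();d,w=go(P+[0,0,150],L)
for a in np.linspace(0,1,5):
    M=s["tcp_rot"]@R.from_rotvec(a*w).as_matrix();t=s["tool_pos"]+a*(P+[0,0,150]-s["tool_pos"]);print((t+154*M[:,2]).round(0),M[:,2].round(2))
```

```text
[ 437.08201606 -459.99599956  197.8944443 ]
move cm [-7.63  2.5   4.9 ] rot [-0.06   0.768 -0.86 ]
move cm [-7.63  2.5   4.9 ] rot [-0.06   0.768 -0.86 ]
[ 515. -411.  253.] [ 0.59 -0.27 -0.76]
[ 529. -406.  250.] [ 0.66 -0.09 -0.75]
[ 535. -399.  246.] [ 0.67  0.1  -0.73]
[ 532. -393.  243.] [ 0.63  0.29 -0.72]
[ 520. -390.  239.] [ 0.54  0.45 -0.71]
```

Run:
```python
from k import *
go([440,-400,340],down(20))
go([440,-400,340],down(40))
```

```text
move cm [-2.13  0.11  4.06] rot [ 0.674  0.264 -0.776]
move cm [-2.13  0.11  4.06] rot [ 0.635  0.388 -1.109]
```

Emit:
{"op": "apply_moves", "data": {"steps": [-0.5,0,0.5,0.08,0.05,-0.1,-1,-1,0,1,0.13,0.08,-0.22,-1,-2,0,2,0.21,0.13,-0.37,-1,-2.1,0.1,4,0.32,0.2,-0.55,-1,-2.1,0.1,4,0.42,0.26,-0.74,-1,-2.1,0.1,4,0.53,0.32,-0.92,-1,-2.1,0.1,4,0.635,0.39,-1.11,-1,-2.1,0.1,4,0.635,0.39,-1.11,-1,-2.1,0.1,4,0.635,0.39,-1.11,-1,-2.1,0.1,4,0.635,0.39,-1.11,-1,-2.1,0.1,4,0.635,0.39,-1.11,-1,-2.1,0.1,4,0.635,0.39,-1.11,-1]}}

```text
time: 8.05
tool_pos: [444.0, -396.6, 339.3]
tcp_rot: [[-0.652, 0.758, -0.002], [0.758, 0.652, 0.003], [0.003, 0.0, -1.0]]
contact_force: [1.2, 0.2, -0.6]
width: 11.4
finger_force: 58.8
```

Emit:
{"op": "apply_moves", "data": {"steps": [0,0,0,0,0,0,-1,0,0,0,0,0,0,-1]}}

```text
time: 8.22
tool_pos: [441.1, -397.6, 339.7]
tcp_rot: [[-0.645, 0.764, -0.001], [0.764, 0.645, 0.002], [0.002, 0.001, -1.0]]
contact_force: [-0.3, -0.2, -0.5]
width: 10.9
finger_force: 58.7
```

Run:
```python
from k import *
s=r.read_state();print(s["qpos"].round(2),s["tool_pos"],s["width"])
L=lean(40);P=np.array([520.5,-390,89])-154*L[:,2];go(P+[0,0,100],L)
```

```text
[ 0.62  0.53  0.06  1.52 -0.03  1.09  1.39] [ 441.07891603 -397.59188229  339.69150902] 10.862009475501255
move cm [-4.52 -4.34  4.16] rot [-0.784 -0.003  0.002]
```

Emit:
{"op": "apply_moves", "data": {"steps": [-0.5,-0.5,0.5,-0.09,0,0,-1,-1,-1,1,-0.18,0,0,-1,-1.5,-1.5,1.5,-0.27,0,0,-1,-2,-2,2,-0.36,0,0,-1,-2.5,-2.5,2.5,-0.45,0,0,-1,-3,-3,3,-0.54,0,0,-1,-3.5,-3.5,3.5,-0.63,0,0,-1,-4,-4,4,-0.72,0,0,-1,-4.5,-4.3,4.2,-0.785,0,0,-1,-4.5,-4.3,4.2,-0.785,0,0,-1,-4.5,-4.3,4.2,-0.785,0,0,-1,-4.5,-4.3,4.2,-0.785,0,0,-1]}}

```text
time: 9.22
tool_pos: [438.4, -459.1, 299.4]
tcp_rot: [[-0.647, 0.54, 0.539], [0.763, 0.457, 0.458], [0.001, 0.707, -0.707]]
contact_force: [0.1, -0.5, -0.2]
width: 11.2
finger_force: 59.1
```

Run:
```python
from k import *
s=r.read_state();print(s["qpos"].round(2),s["tool_pos"],s["width"])
L=lean(40);P=np.array([520.5,-390,89])-154*L[:,2];print("tip",s["tool_pos"]+154*s["tcp_rot"][:,2]);go(P,L)
```

```text
[ 1.27  0.79 -0.32  1.46 -0.61  1.14  2.05] [ 438.42813508 -459.06143534  299.4446837 ] 11.2143322168915
tip [ 521.37999005 -388.59094364  190.50020446]
move cm [ 0.01 -7.29  7.07] rot [-0.    -0.004  0.003]
```

Emit:
{"op": "apply_moves", "data": {"steps": [0,-1,1,0,0,0,-1,0,-2,2,0,0,0,-1,0,-3,3,0,0,0,-1,0,-4,4,0,0,0,-1,0,-5,5,0,0,0,-1,0,-5.7,5.6,0,0,0,-1,0,-5.7,5.6,0,0,0,-1,0,-5.7,5.6,0,0,0,-1]}}

```text
time: 9.88
tool_pos: [437.3, -460.1, 217.7]
tcp_rot: [[-0.647, 0.54, 0.539], [0.763, 0.455, 0.459], [0.003, 0.708, -0.706]]
contact_force: [-0.3, -0.1, 0.2]
width: 11.0
finger_force: 59.0
```

Run:
```python
from k import *
s=r.read_state();T=np.eye(4);T[:3,:3]=s["tcp_rot"];T[:3,3]=s["tool_pos"]
print(s["qpos"].round(2),s["tool_pos"],(T@[0,0,154,1])[:3])
t=r.grab_frame("scene");u=r.grab_frame("top");f=r.grab_frame("wrist");W=T@f["mount"]
A=(300,215)
for x in(-19,0,19):
    P=(T@[x,0,154,1])[:3];print(x,((px(t,P)-A)*8).round(0),px(u,P).round(1),px(f,P,W).round(1))
print("croissant top",((px(t,[520.5,-390,38])-A)*8).round(0))
L=lean(40);go(np.array([520.5,-390,89])-154*L[:,2],L)
a=cv2.resize(t["color"][215:290,300:360],None,fx=8,fy=8,interpolation=cv2.INTER_CUBIC);b=np.zeros((600,320,3),np.uint8)
b[:200]=cv2.resize(f["color"],(320,200)); b[210:600]=cv2.resize(u["color"][155:233,350:414],(320,390))
cv2.imwrite("pics/fin.png",np.hstack([a,b])[:,:,::-1])
```

```text
[ 1.28  0.89 -0.33  1.52 -0.62  1.01  2.14] [ 437.25460611 -460.10346147  217.72373671] [ 520.21852353 -389.40378049  108.93704857]
-19 [282. 325.] [388.7 190. ] [326.9 206.2]
0 [249. 285.] [384.2 193.7] [326.9 185.4]
19 [216. 246.] [379.7 197.4] [327.  163.6]
croissant top [247. 445.]
move cm [ 0.1  -1.52  1.5 ] rot [ 0.    -0.003  0.004]
```

View pics/fin.png

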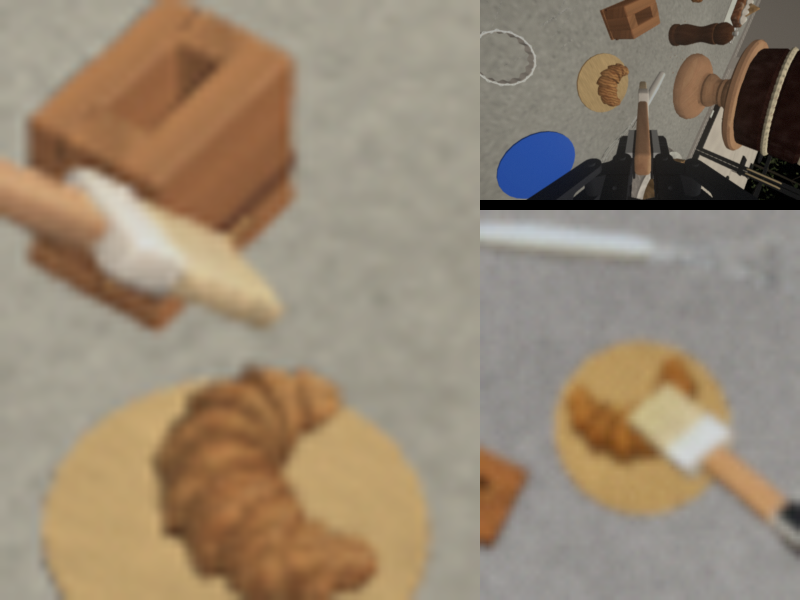

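The brush leans as intended. The tip appears at crop (280,310), predicted (282,325), and in the top view at (648,400), predicted (651,403). It is about 7 cm above the middle of the croissant, so the last 2 cm down remain.

Emit:
{"op": "apply_moves", "data": {"steps": [0,-0.4,0.4,0,0,0,-1,0,-0.8,0.8,0,0,0,-1,0,-1.2,1.2,0,0,0,-1,0,-1.4,1.4,0,0,0,-1,0,-1.4,1.4,0,0,0,-1,0,-1.4,1.4,0,0,0,-1,0,-1.4,1.4,0,0,0,-1,0,-1.4,1.4,0,0,0,-1]}}

```text
time: 10.7
tool_pos: [437.5, -460.3, 199.0]
tcp_rot: [[-0.647, 0.539, 0.539], [0.763, 0.457, 0.458], [0.001, 0.707, -0.707]]
contact_force: [0.2, 0.5, -0.8]
width: 10.8
finger_force: 59.0
```

Run:
```python
from k import *
s=r.read_state();print(s["tool_pos"]+154*s["tcp_rot"][:,2],s["tcp_rot"].round(3).tolist(),s["joint_velocities"].round(3),s["finger_force"])
print(r.hand_in())
```

```text
[ 520.55270017 -389.83720213   90.08657449] [[-0.647, 0.539, 0.539], [0.763, 0.457, 0.458], [0.001, 0.707, -0.707]] [ 0.    -0.002  0.     0.001  0.001  0.     0.001] 59.03999090194702
the job is handed in; nothing more can be done
None
```

I drew the brush straight up out of its block and handed the job in with it held at 45°, bristle edge level, the tip over the middle of the croissant and about 5 cm above its top (computed tip height 90 mm, croissant top 38 mm), after about 11 s.

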